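# Fold away the bench magnifier

## Task

Fold the swing-arm magnifier away: first fold the lens link fully back over the lower link, while the lower link is still swung out, then swing the folded pair fully home against the rubber stop on the base. Leave the dropper bottle standing where it is, and let go of the magnifier at the end.

Things in the scene. Friction and masses are not known exactly. Their poses are not given: they have to be found in the camera images.
- base_pivot (a point): Point on the fixed vertical hinge axis of the lower link, on top of the magnifier's base (grey 90x90 mm foot plate bolted to the bench, steel column, narrow tongue 44 mm wide that lies under the parked arm and carries a stop post with a rubber bumper); point 53 mm above the bench. Its y axis points away from the tongue: the lower link is home when it points along this frame's -y. The base does not move.
- pivot_knob (a point): Centre of the gripping part of the upright round black knob (20 mm diameter; black from 68 to 125 mm above the bench, this point at 100 mm) at the free end of the lower link. It belongs to the lower link (aluminium bar 22 mm wide, 42 to 52 mm above the bench) and stands on the vertical hinge axis between lower link and lens link, 170 mm from base_pivot.
- lens_knob (a point): Centre of the gripping part of the other upright round black knob (20 mm diameter; black from 66 to 125 mm above the bench, this point at 100 mm), fixed on the lens link 85 mm from the pivot_knob axis. The lens link (aluminium bar 18 mm wide ending in a round framed lens of 76 mm diameter centred 145 mm from the pivot_knob axis, 55 to 66 mm above the bench) passes above the lower link; folded, the lens lies over the base and this knob lies between base_pivot and pivot_knob.
- lower_link (a joint): Angle of the lower link in rad: 0 = home against the rubber stop (a hard limit), growing clockwise seen from above up to 1.9; starts 1.0 to 1.6. Stiff friction hinge (about 0.7 N m), stays where it is left.
- lens_link (a joint): Angle of the lens link to the lower link in rad: 0 = folded back exactly over the lower link (a hard limit), growing counter-clockwise seen from above up to 2.5; starts 1.2 to 1.8. Light friction hinge (about 0.05 N m), stays where it is left; a hand that moves lens_knob on a circle about pivot_knob leaves the lower link where it is.
- dropper_mid (a point): Centre, half-way up, of a small brown dropper bottle, 30 mm diameter and 92 mm tall, a bystander standing loose near the front right of the bench. The folded arm passes clear of it.
There are look-alikes about, which are no part of the job. What is shaped like the part that bears dropper_mid but green or yellow is not meant.

How it is judged:
On the way:
1. the lens link is folded back over the lower link (within 0.2 rad) while the lower link is still swung out (more than 0.5 rad from home) (value of joint lens_link below 0.2 rad and value of joint lower_link above 0.5 rad), for 0.2 s.
At the end, for the whole second after the job is handed in: The lens link lies folded over the lower link and the lower link is home against its stop, each within 0.2 rad; the dropper bottle stands upright within 30 mm of where it was (value of joint each of lens_link, lower_link below 0.2 rad and angle between dropper_mid's own z axis and vertical below 0.2 rad and distance of dropper_mid from where it was at the start of the episode below 0.03 m); the robot touches nothing.
It fails at once if the dropper bottle is knocked over or shifted by more than 30 mm (angle between dropper_mid's own z axis and vertical above 0.5 rad or distance of dropper_mid from where it was at the start of the episode above 0.03 m).
It also fails if it takes over 58 s, if anything falls off the work surface, if the arm or the gripper's body presses on something with over 40 N, if the wrist force passes 120 N, or if a joint passes its speed limit or range.

## Robot

A 6-joint arm with a two-finger parallel gripper is mounted at the origin on a cart in front of the work surface, level with it; the furniture and walls round the work are solid. World frame = base frame: x ahead of the robot, y to its left, z up, the work surface at z = 0. Lengths are in m, angles in rad, forces in N, time in s.
With the tool pointing down it reaches from about 0.375 to 0.975 m from the base axis. Payload 3.8 kg.
Tool frame: the origin (TCP) lies at the very end of the fingers, on their centre line; the grasp point (between the pads) lies 19 mm behind it; z points along the fingers, y is the line along which they close (so a half turn about z gives the same grasp; the last joint's range is limited). The gripper opens to 88 mm and grips with 3 to 60 N. Pads are 18 mm wide; open, the fingers measure 123 mm over their backs; the gripper's body (75 mm by 187 mm) begins 45 mm behind the grasp point.
Start: joints at [1.1, 0.264, 1.604, -0, 1.274, -0.037], TCP at [0.284, 0.612, 0.239] pointing down, gripper open.
Joint ranges: [-2.63, 2.63], [-0.94, 2.18], [0.31, 2.57], [-1.31, 4.45], [0, 2.66], [-2.55, 2.55]. Speed limits (rad/s): [2.57, 2.57, 3.14, 3.14, 3.14, 3.14].

## Interface

Orientations are given as a unit quaternion [w, x, y, z].
In Python, from plant import manip gives the robot as it stands.
- The arm moves only by the tool servo_tool, never from a script. Its arguments are lists of equal length, an entry for each row: "xyz": the shift along the tool's x, y, z in cm, a list of three; "turn": the turn, a rotation vector about the tool's x, y, z in degrees, a list of three; "gripper": the finger opening in cm, from 0 to 8.81. A call has 1 to 8 rows; each row is the pose to reach, as a shift and turn from the pose commanded when the call began, along the tool's axes at that moment; what a row does not reach only later rows make up. A row lasts 1/12 s, in which the tool goes at most 41.7 mm and 7.16 degrees, less where a joint would pass 70% of its speed; a pose out of reach is approached as far as the arm can. A call with a gripper value outside its range is refused whole. The fingers move at their own pace and stop on an object; "force" is the grip in N (left out, the last holds). Time passes only in rows, so rows that repeat a pose let the fingers close. It gives the time, the measured TCP pose, the force, the opening and the grip force at its end, in the units of the state.
- manip.state(): the state, without advancing time (a new reading comes with each control period).
- manip.capture(name): name is "scene" or "top" or "wrist"; returns a dict with "pixels" (480x640x3 uint8, blue, green, red), "depth" (480x640 float32, m along the optical axis (not along the pixel's ray), 0 where there is no reading), "fx", "fy", "cx", "cy" (pixels), "k1" (the pictures are not rectified: a ray, as slopes to the right and down, at radius r is drawn at 1 + k1 r^2 times it, then the intrinsics apply), "xyz" and "orientation" of the camera in the world; the wrist camera has in their place "tool_from_camera" (4x4, takes a point from camera to tool coordinates, whose origin is the TCP and whose axes are the flange's). Camera axes: x right, y up, looking along -z (the intrinsics and any distortion apply to the point x, -y, -z); pixel columns grow to the right and rows downward; lengths in m; the calibration is good to about 2 mm. A picture is of the moment at which its call begins: read the wrist's pose just before it.
- manip.close_job(): hands the job in; it is judged then, once.
The state is a dict: "time": time; "q": joint angles; "joint_velocities": joint speeds; "tau": joint torques, N m; "tool_pos": TCP position; "eef_rot": TCP orientation; "force": force on the tool from outside, world axes, zero at the start; "wrist_torque": the same for the moment, N m; "grip_width": finger opening in m; "grip_force": force on a finger pad.
Only numpy, scipy, OpenCV 4.12 (cv2) and the standard library are available. Lean on these libraries where they do the work, as an engineer would, in place of code of your own. Each camera call takes 0.05 s, during which the arm holds its last target. There are 200 camera calls.

## Working session

There is one attempt and no reset: what is moved stays moved. The work goes in short steps, Python scripts to look and compute and a tool call to move; the robot and the scene stay as the last step left them, time stands still between calls to the robot, and variables do not carry over. Pictures are saved under pics/ and viewed, at most 10 in all, crops included, and the job is handed in when it is done.

Besides the shell and the picture viewer there is one more tool, called after "Call:" by a JSON object that holds its "name" and its "arguments", one argument or row to a line. servo_tool: Moves the arm, as the interface text tells. Its arguments: {"type":"object","properties":{"xyz":{"type":"array"},"turn":{"type":"array"},"gripper":{"type":"array"},"force":{"type":"number"}},"required":["xyz","turn","gripper"]}

```bash
mkdir -p pics; cat > h.py <<'E'
import numpy as np,cv2
from plant import manip
from scipy.spatial.transform import Rotation as R
def rot(q): return R.from_quat([q[1],q[2],q[3],q[0]]).as_matrix()
def cloud(c,T=None):
    v,u=np.mgrid[0:480,0:640]; xd=(u-c['cx'])/c['fx']; yd=(v-c['cy'])/c['fy']
    x,y=xd.copy(),yd.copy()
    for _ in range(8):
        s=1+c['k1']*(x*x+y*y); x,y=xd/s,yd/s
    d=c['depth']; P=np.stack([x*d,-y*d,-d],-1)
    if T is None: return P@rot(c['orientation']).T+np.array(c['xyz'])
    return P@T[:3,:3].T+T[:3,3]
E
python3 - <<'E'
from h import *
print(manip.state())
for n in ('scene','top'):
    c=manip.capture(n); cv2.imwrite(f'pics/{n}0.png',c['pixels']); np.save(f'{n}.npy',cloud(c)); print(n,c['xyz'],c['orientation'])
E
```

```text
{'time': 0.0, 'q': array([ 1.10010001e+00,  2.64743767e-01,  1.60534560e+00,  1.02853244e-05,
        1.27371783e+00, -3.69206749e-02]), 'joint_velocities': array([ 0.00018565, -0.0012484 ,  0.00080616, -0.00019518, -0.0016152 ,
       -0.00035394]), 'tau': array([ 9.30909664e-04, -5.02103698e+01, -3.56880248e+01,  7.29328673e-02,
        2.91571871e-02, -1.85810627e-04]), 'tool_pos': array([0.28339337, 0.61185047, 0.23740968]), 'eef_rot': array([-2.82785508e-04,  2.15192745e-01,  9.76570968e-01, -1.07056362e-03]), 'force': array([-0.00292487, -0.68372036,  0.27542859]), 'wrist_torque': array([-0.01512559,  0.02139258,  0.02786498]), 'grip_force': 0.0, 'grip_width': 0.08769467330405178}
scene [ 0.17163744 -0.31647549  0.78051469] [ 0.85830918  0.31122018 -0.13229465 -0.38593456]
top [0.44241692 0.08642469 0.97232194] [ 0.71395812  0.05890599 -0.06840404 -0.69434485]
```

View pics/scene0.png

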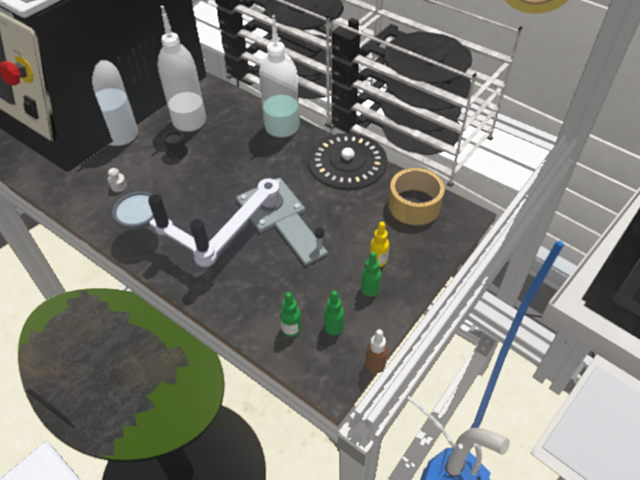

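View pics/top0.png

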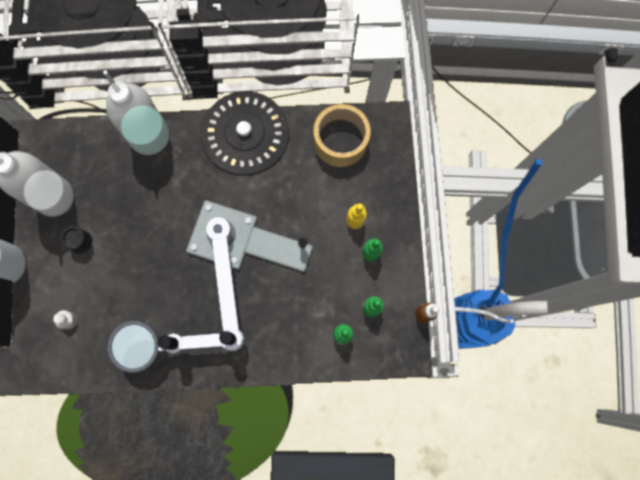

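The scene view shows the base at about (265,200), pivot_knob (201,236), lens_knob (158,210) and the lens (135,208). The tongue points to the post at (319,240). Bottle candidates in the scene view are brown (377,352), green (290,315), (334,313), (371,275) and yellow (380,245). Only the brown one fits dropper_mid, and it appears at (428,312) in the top view.

```bash
python3 - <<'E'
from h import *
for n,kn in (('scene',{'pivot':(190,212,218,258),'lens':(148,170,192,228),'base':(255,282,175,200),'post':(312,328,226,255),'brown':(364,392,328,374)}),('top',{'pivot':(215,245,325,350),'lens':(155,182,333,352),'base':(205,232,215,243),'post':(295,315,235,255),'brown':(415,440,300,325)})):
    P=np.load(n+'.npy'); I=cv2.imread(f'pics/{n}0.png')
    for k,(a,b,c,d) in kn.items():
        p=P[c:d,a:b].reshape(-1,3); g=I[c:d,a:b].reshape(-1,3).max(1)
        m=(p[:,2]>.07)&(p[:,2]<.14)
        if k in('pivot','lens'): m&=(g<70)
        if k=='base': m=(p[:,2]>.045)&(p[:,2]<.08)
        if k=='brown': m=(p[:,2]>.02)&(p[:,2]<.14)
        q=p[m]
        if len(q): print(n,k,len(q),q.mean(0).round(4),((q.min(0)+q.max(0))/2).round(4),q.min(0).round(3),q.max(0).round(3))
a=cv2.imread('pics/scene0.png')[180:380,100:400]
cv2.imwrite('pics/crop.png',cv2.resize(a,(800,533),interpolation=2))
E
```

```text
scene pivot 392 [0.4632 0.1908 0.1067] [0.4649 0.1946 0.0993] [0.455 0.184 0.072] [0.474 0.205 0.126]
scene lens 393 [0.455  0.2755 0.1036] [0.457  0.2795 0.0994] [0.447 0.269 0.071] [0.467 0.29  0.128]
scene base 389 [0.627  0.2228 0.0515] [0.6246 0.225  0.0513] [0.597 0.207 0.045] [0.652 0.243 0.058]
scene brown 594 [ 0.5103 -0.1044  0.0538] [ 0.514  -0.1013  0.0569] [ 0.501 -0.115  0.02 ] [ 0.527 -0.087  0.094]
top pivot 139 [0.4673 0.1942 0.1223] [0.4672 0.1948 0.11  ] [0.459 0.187 0.092] [0.475 0.203 0.128]
top lens 208 [0.4589 0.2777 0.1168] [0.4596 0.2804 0.1019] [0.451 0.271 0.074] [0.468 0.29  0.13 ]
top base 467 [0.6328 0.225  0.052 ] [0.633  0.2256 0.0519] [0.614 0.208 0.046] [0.652 0.243 0.058]
top brown 334 [ 0.5161 -0.0955  0.058 ] [ 0.5193 -0.1014  0.0576] [ 0.504 -0.117  0.02 ] [ 0.535 -0.085  0.095]
```

View pics/crop.png

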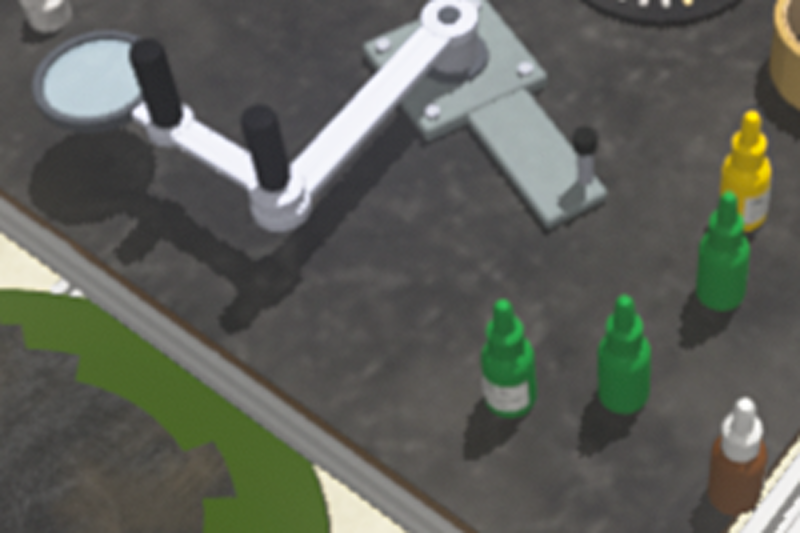

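The crop confirms the magnifier's two black knobs, at crop (157,82) lens and (265,148) pivot. The brown bottle at (737,460) is the bystander. I'll get the tongue direction and the first move next.

```bash
cat >> h.py <<'E'
K=np.array([.466,.195]);L=np.array([.4585,.2795]);B=np.array([.633,.2255])
def rel(pts,s=None):
    """pts: list of (x,y,z) world TCP, phi(deg) of tool y; prints tool shift cm, turn deg"""
    s=s or manip.state(); M=rot(s['eef_rot']); p0=s['tool_pos']
    for p,phi in pts:
        a=np.radians(phi); y=np.array([np.cos(a),np.sin(a),0]); z=np.array([0,0,-1.]); x=np.cross(y,z)
        T=np.stack([x,y,z],1); print((M.T@(np.array(p)-p0)*100).round(2).tolist(), np.degrees(R.from_matrix(M.T@T).as_rotvec()).round(1).tolist())
E
python3 - <<'E'
from h import *
P=np.load('top.npy'); I=cv2.imread('pics/top0.png').astype(int)
for n,(a,b,c,d) in {'tongue':(255,320,225,280),'plate':(180,262,195,272)}.items():
    p=P[c:d,a:b].reshape(-1,3); g=I[c:d,a:b].reshape(-1,3).max(1)
    q=p[(g>105)&(p[:,2]>0.002)&(p[:,2]<.035)]
    print(n,len(q),q.mean(0).round(3),cv2.minAreaRect((q[:,:2]*1000).astype(np.float32)))
print(np.degrees([np.arctan2(*(K-B)[::-1]),np.arctan2(*(L-K)[::-1])]))
m=(P[...,2]>.13)&(P[...,1]>.3); q=P[m]; print(q.min(0),q.max(0))
rel([((*L,.2),5.4),((*L,.083),5.4)])
E
```

```text
tongue 1393 [0.613 0.132 0.01 ] ((614.4115600585938, 132.18341064453125), (96.23037719726562, 45.28346252441406), 72.68047332763672)
plate 2560 [0.636 0.218 0.012] ((632.675537109375, 214.28659057617188), (120.89655303955078, 92.338134765625), 73.06053924560547)
[-169.64987237   95.07213287]
[0.65852419 0.30016891 0.13000214] [0.95877477 0.55923212 0.23823694]
[-29.86, -22.8, 3.8] [-0.1, 0.1, 59.7]
[-29.86, -22.77, 15.5] [-0.1, 0.1, 59.7]
```

Call:
{"name": "servo_tool", "arguments": {
  "xyz": [
    [-3.7, -2.9, 0.5],
    [-7.5, -5.7, 1],
    [-11.2, -8.6, 1.5],
    [-15, -11.4, 2],
    [-18.7, -14.3, 2.4],
    [-22.4, -17.1, 2.9],
    [-26.1, -20, 3.4],
    [-29.9, -22.8, 3.8]
  ],
  "turn": [
    [0, 0, 7],
    [0, 0, 14],
    [0, 0, 21],
    [0, 0, 28],
    [0, 0, 35],
    [0, 0, 42],
    [0, 0, 49],
    [0, 0, 56]
  ],
  "gripper": [8, 8, 7, 7, 6, 6, 6, 6]
}}

```text
time: 0.77
tool_pos: [0.4383, 0.317, 0.2042]
eef_rot: [-0.0, 0.651, 0.759, -0.0]
force: [0.6, 0.4, -0.3]
grip_width: 0.0597
grip_force: 0.0
```

Call:
{"name": "servo_tool", "arguments": {
  "xyz": [
    [0, 0, 0],
    [0, 0, 0],
    [0, 0, 0],
    [0, 0, 0]
  ],
  "turn": [
    [0, 0, 3.7],
    [0, 0, 3.7],
    [0, 0, 3.7],
    [0, 0, 3.7]
  ],
  "gripper": [6, 6, 6, 6]
}}

```text
time: 1.1
tool_pos: [0.4379, 0.3198, 0.2048]
eef_rot: [-0.0, 0.672, 0.741, 0.0]
force: [-0.4, -0.5, 0.5]
grip_width: 0.0605
grip_force: 0.0
```

```bash
python3 - <<'E'
from h import *
s=manip.state(); print(s['tool_pos'],s['q'])
c=manip.capture('wrist'); cv2.imwrite('pics/w1.png',c['pixels'])
P=cloud(c,np.array(c['tool_from_camera']))@rot(s['eef_rot']).T+s['tool_pos']
g=c['pixels'].max(-1)
for n,C in (('K',K),('L',L)):
    m=(g<80)&(P[...,2]>.08)&(P[...,2]<.135)&(np.hypot(P[...,0]-C[0],P[...,1]-C[1])<.025)
    q=P[m]; print(n,len(q),((q.min(0)+q.max(0))/2).round(4),q.max(0)-q.min(0)) if len(q) else 0
    t=q[q[:,2]>.118]; print((t.min(0)+t.max(0))/2)
rel([((*L,.083),5.1)])
E
```

```text
[0.43787727 0.31976942 0.20481689] [5.84580727e-01 3.76026385e-02 1.92661702e+00 4.04606792e-04
 1.17744720e+00 4.86844051e-01]
K 261 [0.4666 0.1996 0.103 ] [0.01876628 0.01955373 0.04595311]
[0.46724837 0.19428156 0.12412318]
L 971 [0.4573 0.2846 0.1033] [0.01990755 0.01803861 0.04648599]
[0.4573799  0.28459089 0.12232553]
[-4.24, 1.67, 12.19] [-0.0, -0.0, 0.5]
```

View pics/w1.png

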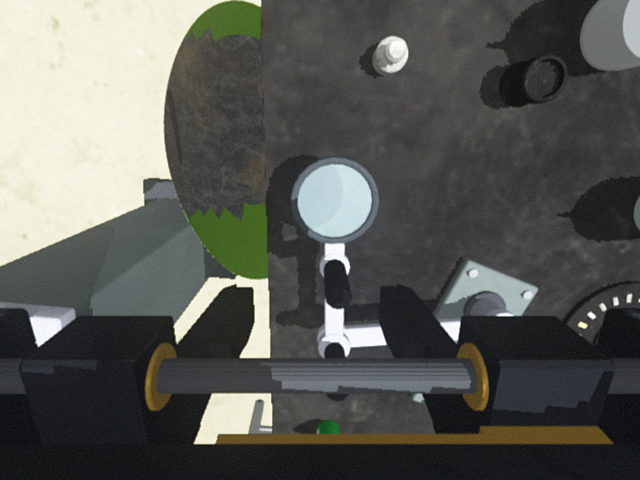

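The wrist view shows the lens at (335,200), lens_knob at (337,285) between the finger planes, and pivot_knob below it at (335,345). The alignment suits a straight descent, so I'll move down and close.

Call:
{"name": "servo_tool", "arguments": {
  "xyz": [
    [-2.1, 0.9, 0],
    [-4.1, 1.7, 0],
    [-4.1, 1.7, 3],
    [-4.1, 1.7, 6],
    [-4.1, 1.7, 9],
    [-4.1, 1.7, 11],
    [-4.1, 1.7, 12.1],
    [-4.1, 1.7, 12.1]
  ],
  "turn": [
    [0, 0, 0],
    [0, 0, 0],
    [0, 0, 0],
    [0, 0, 0],
    [0, 0, 0],
    [0, 0, 0],
    [0, 0, 0],
    [0, 0, 0]
  ],
  "gripper": [6, 6, 6, 6, 6, 6, 6, 6],
  "force": 12
}}

```text
time: 1.82
tool_pos: [0.4565, 0.2798, 0.0809]
eef_rot: [-0.001, 0.672, 0.741, -0.003]
force: [0.3, -1.0, 0.2]
grip_width: 0.06
grip_force: 0.0
```

Call:
{"name": "servo_tool", "arguments": {
  "xyz": [
    [0, 0, 0],
    [0, 0, 0],
    [0, 0, 0],
    [0, 0, 0],
    [0, 0, 0],
    [0, 0, 0],
    [0, 0, 0],
    [0, 0, 0]
  ],
  "turn": [
    [0, 0, 0],
    [0, 0, 0],
    [0, 0, 0],
    [0, 0, 0],
    [0, 0, 0],
    [0, 0, 0],
    [0, 0, 0],
    [0, 0, 0]
  ],
  "gripper": [4, 3, 2, 1, 1, 1, 1, 1],
  "force": 12
}}

```text
time: 2.48
tool_pos: [0.4594, 0.2801, 0.0845]
eef_rot: [0.0, 0.673, 0.74, 0.0]
force: [0.4, 0.2, 3.7]
grip_width: 0.0196
grip_force: 12.0
```

```bash
python3 - <<'E'
from h import *
s=manip.state(); print(s['tool_pos'],s['grip_width'],s['grip_force'],s['force'])
M=rot(s['eef_rot']); print('phi',np.degrees(np.arctan2(M[1,1],M[0,1])))
K=np.array([.466,.195]); p=s['tool_pos']
d=p[:2]-K; a=np.degrees(np.arctan2(d[1],d[0])); r=np.hypot(*d); print(a,r)
ph=np.degrees(np.arctan2(M[1,1],M[0,1]))
pts=[]
for t in range(6,91,6):
    th=np.radians(a-t); pts.append(((*(K+.0852*np.array([np.cos(th),np.sin(th)])),p[2]),ph-t))
rel(pts,s)
E
```

```text
[0.45937082 0.28008122 0.08452719] 0.01955781049190973 11.999299064045772 [0.39425589 0.19929795 3.67176155]
phi 5.434389926027926
94.4552535729722 0.08533909222258972
[-0.08, 0.89, 0.0] [0.0, -0.0, 6.0]
[-0.23, 1.77, 0.0] [0.0, -0.0, 12.0]
[-0.48, 2.63, 0.0] [0.0, -0.0, 18.0]
[-0.81, 3.45, 0.0] [0.0, -0.0, 24.0]
[-1.23, 4.24, 0.0] [0.0, -0.0, 30.0]
[-1.73, 4.98, 0.0] [0.0, -0.0, 36.0]
[-2.3, 5.66, 0.0] [0.0, -0.0, 42.0]
[-2.94, 6.28, 0.0] [0.0, -0.0, 48.0]
[-3.64, 6.83, 0.0] [0.0, -0.0, 54.0]
[-4.4, 7.3, 0.0] [0.0, -0.0, 60.0]
[-5.2, 7.7, 0.0] [0.0, -0.1, 66.0]
[-6.04, 8.0, 0.0] [0.0, -0.1, 72.0]
[-6.9, 8.22, 0.0] [0.0, -0.1, 78.0]
[-7.79, 8.34, 0.0] [0.0, -0.1, 84.0]
[-8.68, 8.37, 0.0] [0.0, -0.1, 90.0]
```

Call:
{"name": "servo_tool", "arguments": {
  "xyz": [
    [-0.04, 0.45, 0],
    [-0.1, 0.9, 0],
    [-0.15, 1.35, 0],
    [-0.25, 1.77, 0],
    [-0.36, 2.2, 0],
    [-0.5, 2.63, 0],
    [-0.65, 3.05, 0],
    [-0.81, 3.45, 0]
  ],
  "turn": [
    [0, 0, 3],
    [0, 0, 6],
    [0, 0, 9],
    [0, 0, 12],
    [0, 0, 15],
    [0, 0, 18],
    [0, 0, 21],
    [0, 0, 24]
  ],
  "gripper": [1, 1, 1, 1, 1, 1, 1, 1]
}}

```text
time: 3.15
tool_pos: [0.4945, 0.2756, 0.0845]
eef_rot: [-0.0, 0.813, 0.583, 0.0]
force: [-2.1, 0.7, 3.7]
grip_width: 0.0195
grip_force: 12.0
```

```bash
cat > arc.py <<'E'
import sys
from h import *
# arc.py cx cy r step n
cx,cy,r,st,n=map(float,sys.argv[1:]); C=np.array([cx,cy])
s=manip.state(); M=rot(s['eef_rot']); p=s['tool_pos']; d=p[:2]-C; a=np.degrees(np.arctan2(d[1],d[0])); ph=np.degrees(np.arctan2(M[1,1],M[0,1]))
print(p,'ang',a,'r',np.hypot(*d),'phi',ph,'F',s['force'].round(1),s['wrist_torque'].round(2),s['grip_width'],s['grip_force'])
rel([((*(C+r*np.array([np.cos(np.radians(a+st*k)),np.sin(np.radians(a+st*k))])),p[2]),ph+st*k) for k in range(1,int(n)+1)],s)
E
python3 arc.py .466 .195 .0852 -5 11
```

```text
[0.49452756 0.27560615 0.08452581] ang 70.51047036457973 r 0.08550539542591672 phi -18.733912057228014 F [-2.1  0.7  3.7] [ 0.06  0.37 -0.11] 0.019464501027299123 11.9996692892164
[-0.07, 0.74, -0.0] [-0.0, -0.1, 5.0]
[-0.18, 1.48, -0.0] [-0.0, -0.1, 10.0]
[-0.35, 2.2, -0.0] [-0.0, -0.1, 15.0]
[-0.58, 2.91, -0.0] [-0.0, -0.1, 20.0]
[-0.88, 3.59, -0.0] [-0.0, -0.1, 25.0]
[-1.23, 4.24, -0.0] [-0.0, -0.1, 30.0]
[-1.64, 4.87, -0.0] [-0.0, -0.1, 35.0]
[-2.1, 5.45, -0.0] [-0.0, -0.1, 40.0]
[-2.61, 5.99, -0.0] [-0.0, -0.1, 45.0]
[-3.16, 6.49, -0.0] [-0.0, -0.1, 50.0]
[-3.76, 6.93, -0.0] [-0.0, -0.1, 55.0]
```

Tracking well with low forces. Target about 10.5° at the fold, so 60° remain.

Call:
{"name": "servo_tool", "arguments": {
  "xyz": [
    [-0.07, 0.74, 0],
    [-0.18, 1.48, 0],
    [-0.35, 2.2, 0],
    [-0.58, 2.91, 0],
    [-0.88, 3.59, 0],
    [-1.23, 4.24, 0],
    [-1.64, 4.87, 0],
    [-2.1, 5.45, 0]
  ],
  "turn": [
    [0, 0, 5],
    [0, 0, 10],
    [0, 0, 15],
    [0, 0, 20],
    [0, 0, 25],
    [0, 0, 30],
    [0, 0, 35],
    [0, 0, 40]
  ],
  "gripper": [1, 1, 1, 1, 1, 1, 1, 1]
}}

```text
time: 3.82
tool_pos: [0.5391, 0.238, 0.0845]
eef_rot: [-0.0, 0.963, 0.269, -0.0]
force: [-4.2, 0.6, 5.3]
grip_width: 0.0192
grip_force: 12.0
```

```bash
python3 arc.py .466 .195 .0852 -3 7
```

```text
[0.53907548 0.23800402 0.08449657] ang 30.476285979157236 r 0.08479015933826 phi -58.83862340109925 F [-4.2  0.6  5.3] [ 0.09  0.75 -0.14] 0.019237717200079017 12.002457688213326
[0.02, 0.45, -0.0] [-0.1, 0.0, 3.0]
[-0.02, 0.89, -0.0] [-0.1, 0.0, 6.0]
[-0.08, 1.33, -0.0] [-0.1, 0.0, 9.0]
[-0.17, 1.77, -0.0] [-0.1, 0.0, 12.0]
[-0.28, 2.2, -0.0] [-0.1, 0.0, 15.0]
[-0.41, 2.63, -0.0] [-0.1, 0.0, 18.0]
[-0.56, 3.05, -0.0] [-0.1, 0.0, 21.0]
```

Call:
{"name": "servo_tool", "arguments": {
  "xyz": [
    [0, 0.45, 0],
    [-0.02, 0.89, 0],
    [-0.08, 1.33, 0],
    [-0.17, 1.77, 0],
    [-0.28, 2.2, 0],
    [-0.38, 2.55, 0],
    [-0.44, 2.75, 0],
    [-0.47, 2.85, 0]
  ],
  "turn": [
    [0, 0, 3],
    [0, 0, 6],
    [0, 0, 9],
    [0, 0, 12],
    [0, 0, 15],
    [0, 0, 18],
    [0, 0, 19],
    [0, 0, 19.5]
  ],
  "gripper": [1, 1, 1, 1, 1, 1, 1, 1]
}}

```text
time: 4.48
tool_pos: [0.5483, 0.2122, 0.0845]
eef_rot: [-0.001, 0.995, 0.103, -0.002]
force: [-9.1, 7.5, 7.2]
grip_width: 0.0192
grip_force: 12.0
```

```bash
python3 arc.py .466 .195 .0852 -1 1; python3 - <<'E'
from h import *
c=manip.capture('scene'); cv2.imwrite('pics/s2.png',c['pixels'])
P=cloud(c); np.save('s2.npy',P)
I=c['pixels'].astype(int); 
m=(I.max(-1)<70)&(P[...,2]>.08)&(P[...,2]<.128)&(np.hypot(P[...,0]-.466,P[...,1]-.195)<.03); q=P[m]; print(len(q),(q.min(0)+q.max(0))/2)
E
```

```text
[0.54834073 0.2121868  0.08446125] ang 11.789948675740018 r 0.08411528637530187 phi -78.18952781586903 F [-9.1  7.5  7.2] [1.14 1.38 0.03] 0.01924583730414267 11.991137084551156
[0.11, 0.15, -0.0] [-0.2, 0.2, 1.0]
388 [0.46546875 0.19464235 0.10381517]
```

View pics/s2.png

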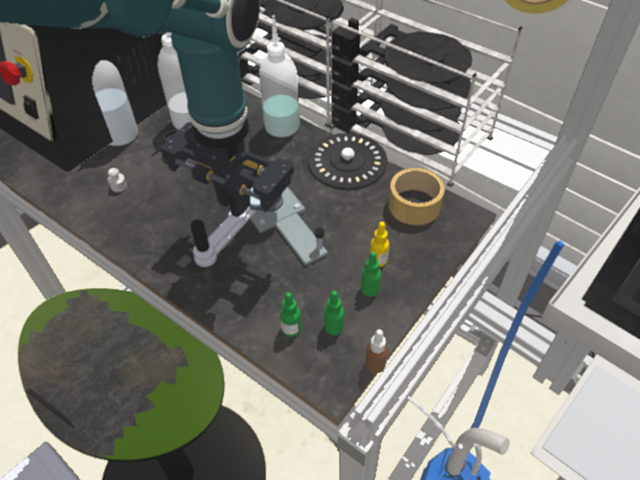

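The lens link lies folded over the lower link (pivot_knob is unmoved at (201,236)), and the force rise marks the fold limit. Next I swing the pair about base_pivot, still holding lens_knob. That push keeps the lens link pressed on its fold limit.

```bash
python3 arc.py .633 .2255 .0853 4 8
```

```text
[0.54830373 0.21224722 0.08444875] ang -171.106799850321 r 0.08572685561397038 phi -78.1774788038234 F [-6.1  4.6  7. ] [0.65 1.26 0.06] 0.019973723649147634 11.993711711388642
[0.03, 0.6, -0.0] [-0.2, 0.2, -4.0]
[0.06, 1.19, -0.0] [-0.2, 0.2, -8.0]
[0.14, 1.78, -0.01] [-0.2, 0.2, -12.0]
[0.25, 2.37, -0.01] [-0.2, 0.1, -16.0]
[0.41, 2.94, -0.01] [-0.2, 0.1, -20.0]
[0.6, 3.5, -0.01] [-0.2, 0.1, -24.0]
[0.84, 4.05, -0.02] [-0.2, 0.1, -28.0]
[1.11, 4.58, -0.02] [-0.2, 0.1, -32.0]
```

Call:
{"name": "servo_tool", "arguments": {
  "xyz": [
    [0.01, 0.3, 0],
    [0.03, 0.6, 0],
    [0.06, 1.19, 0],
    [0.14, 1.78, 0],
    [0.25, 2.37, 0],
    [0.41, 2.94, 0],
    [0.6, 3.5, 0],
    [0.84, 4.05, 0]
  ],
  "turn": [
    [0, 0, -2],
    [0, 0, -4],
    [0, 0, -8],
    [0, 0, -12],
    [0, 0, -16],
    [0, 0, -20],
    [0, 0, -24],
    [0, 0, -28]
  ],
  "gripper": [1, 1, 1, 1, 1, 1, 1, 1],
  "force": 20
}}

```text
time: 5.2
tool_pos: [0.5651, 0.1744, 0.0844]
eef_rot: [-0.002, 0.939, 0.343, -0.001]
force: [-5.9, 5.3, 6.9]
grip_width: 0.0189
grip_force: 20.0
```

```bash
python3 arc.py .633 .2255 .0853 3.5 8
```

```text
[0.56510577 0.17435331 0.08443853] ang -143.00822593219073 r 0.08500359248760905 phi -49.899595013092664 F [-5.9  5.3  6.9] [ 0.69  1.08 -0.1 ] 0.018910921331621287 19.977415252360515
[-0.04, 0.52, -0.0] [-0.2, 0.1, -3.5]
[-0.02, 1.04, -0.0] [-0.2, 0.0, -7.0]
[0.03, 1.56, -0.01] [-0.2, 0.0, -10.5]
[0.11, 2.07, -0.01] [-0.2, 0.0, -14.0]
[0.23, 2.58, -0.01] [-0.2, 0.0, -17.5]
[0.37, 3.08, -0.01] [-0.2, 0.0, -21.0]
[0.55, 3.57, -0.01] [-0.2, 0.0, -24.5]
[0.75, 4.05, -0.02] [-0.2, 0.0, -28.0]
```

Call:
{"name": "servo_tool", "arguments": {
  "xyz": [
    [0, 0.52, 0],
    [0, 1.04, 0],
    [0.03, 1.56, 0],
    [0.11, 2.07, 0],
    [0.23, 2.58, 0],
    [0.37, 3.08, 0],
    [0.55, 3.57, 0],
    [0.75, 4.05, 0]
  ],
  "turn": [
    [0, 0, -3.5],
    [0, 0, -7],
    [0, 0, -10.5],
    [0, 0, -14],
    [0, 0, -17.5],
    [0, 0, -21],
    [0, 0, -24.5],
    [0, 0, -28]
  ],
  "gripper": [1, 1, 1, 1, 1, 1, 1, 1]
}}

```text
time: 5.87
tool_pos: [0.5976, 0.1484, 0.0845]
eef_rot: [-0.002, 0.829, 0.56, -0.0]
force: [-4.7, 5.3, 6.7]
grip_width: 0.0193
grip_force: 20.0
```

```bash
python3 arc.py .633 .2255 .0853 1 8
```

```text
[0.59761833 0.14841745 0.08451017] ang -114.65560031710267 r 0.08481499194349762 phi -21.940378521331883 F [-4.7  5.3  6.7] [ 0.82  0.85 -0.17] 0.01933654143175511 19.9940876243636
[-0.05, 0.15, -0.0] [-0.2, -0.1, -1.0]
[-0.06, 0.3, -0.0] [-0.2, -0.1, -2.0]
[-0.06, 0.44, -0.0] [-0.2, -0.1, -3.0]
[-0.06, 0.59, -0.0] [-0.2, -0.1, -4.0]
[-0.05, 0.74, -0.0] [-0.1, -0.1, -5.0]
[-0.04, 0.89, -0.0] [-0.1, -0.1, -6.0]
[-0.03, 1.04, -0.0] [-0.1, -0.1, -7.0]
[-0.02, 1.19, -0.0] [-0.1, -0.1, -8.0]
```

Call:
{"name": "servo_tool", "arguments": {
  "xyz": [
    [0, 0.15, 0],
    [0, 0.3, 0],
    [0, 0.45, 0],
    [0, 0.6, 0],
    [0, 0.75, 0],
    [0, 0.9, 0],
    [0, 0.9, 0]
  ],
  "turn": [
    [0, 0, -1],
    [0, 0, -2],
    [0, 0, -3],
    [0, 0, -4],
    [0, 0, -5],
    [0, 0, -6],
    [0, 0, -6]
  ],
  "gripper": [1, 1, 1, 1, 1, 1, 1]
}}

```text
time: 6.45
tool_pos: [0.6061, 0.145, 0.0845]
eef_rot: [-0.001, 0.799, 0.601, 0.0]
force: [-3.8, 4.6, 5.4]
grip_width: 0.0197
grip_force: 20.0
```

```bash
python3 arc.py .633 .2255 .0853 1 4
```

```text
[0.60609727 0.14503423 0.08451845] ang -108.48671425409698 r 0.08484395792996542 phi -16.066029009790924 F [-3.8  4.6  5.4] [ 0.68  0.77 -0.12] 0.0196839708714744 19.99651045887731
[-0.05, 0.15, -0.0] [-0.1, -0.1, -1.0]
[-0.05, 0.3, -0.0] [-0.1, -0.1, -2.0]
[-0.05, 0.44, -0.0] [-0.1, -0.1, -3.0]
[-0.05, 0.59, -0.0] [-0.1, -0.1, -4.0]
```

Call:
{"name": "servo_tool", "arguments": {
  "xyz": [
    [0, 0.1, 0],
    [0, 0.2, 0],
    [0, 0.3, 0],
    [0, 0.3, 0]
  ],
  "turn": [
    [0, 0, -0.7],
    [0, 0, -1.4],
    [0, 0, -2],
    [0, 0, -2]
  ],
  "gripper": [1, 1, 1, 1]
}}

```text
time: 6.78
tool_pos: [0.6088, 0.1442, 0.0845]
eef_rot: [-0.001, 0.788, 0.615, 0.0]
force: [-4.5, 4.8, 6.5]
grip_width: 0.0193
grip_force: 20.0
```

Call:
{"name": "servo_tool", "arguments": {
  "xyz": [
    [0, 0.1, 0],
    [0, 0.2, 0],
    [0, 0.3, 0],
    [0, 0.3, 0]
  ],
  "turn": [
    [0, 0, -0.7],
    [0, 0, -1.4],
    [0, 0, -2],
    [0, 0, -2]
  ],
  "gripper": [1, 1, 1, 1]
}}

```text
time: 7.12
tool_pos: [0.6097, 0.1441, 0.0844]
eef_rot: [-0.003, 0.778, 0.629, -0.001]
force: [-9.9, 7.3, 9.9]
grip_width: 0.0193
grip_force: 20.0
```

```bash
python3 arc.py .633 .2255 .0853 1 2
```

```text
[0.60974237 0.14410322 0.08439842] ang -105.9463131516421 r 0.08465431337995609 phi -12.10152838554659 F [-9.9  7.3  9.9] [ 1.    1.54 -0.16] 0.019326735949801964 19.998767897486687
[-0.07, 0.14, -0.0] [-0.4, -0.1, -1.0]
[-0.08, 0.29, -0.0] [-0.4, -0.1, -2.0]
```

The stop is reached: force rose and motion stalled at -106°, matching the tongue direction. Now I release and lift.

Call:
{"name": "servo_tool", "arguments": {
  "xyz": [
    [0, -0.1, 0],
    [0, -0.1, 0],
    [0, -0.1, 0],
    [0, -0.1, 0],
    [0, -0.1, 0],
    [0, -0.1, 0],
    [0, -0.1, 0],
    [0, -0.1, 0]
  ],
  "turn": [
    [0, 0, 0],
    [0, 0, 0],
    [0, 0, 0],
    [0, 0, 0],
    [0, 0, 0],
    [0, 0, 0],
    [0, 0, 0],
    [0, 0, 0]
  ],
  "gripper": [2.5, 3, 3.5, 4, 4, 4, 4, 4]
}}

```text
time: 7.78
tool_pos: [0.6116, 0.1421, 0.0838]
eef_rot: [-0.0, 0.777, 0.629, -0.0]
force: [0.2, 0.1, 0.6]
grip_width: 0.0401
grip_force: 0.0
```

Call:
{"name": "servo_tool", "arguments": {
  "xyz": [
    [0, 0, -1],
    [0, 0, -3],
    [0, 0, -6],
    [0, 0, -9],
    [0, 0, -12],
    [0, 0, -15],
    [0, 0, -15],
    [0, 0, -15]
  ],
  "turn": [
    [0, 0, 0],
    [0, 0, 0],
    [0, 0, 0],
    [0, 0, 0],
    [0, 0, 0],
    [0, 0, 0],
    [0, 0, 0],
    [0, 0, 0]
  ],
  "gripper": [4, 4, 4, 4, 4, 4, 4, 4]
}}

```text
time: 8.45
tool_pos: [0.6134, 0.1426, 0.238]
eef_rot: [0.002, 0.777, 0.629, 0.003]
force: [-0.5, 0.7, -0.3]
grip_width: 0.0398
grip_force: 0.0
```

```bash
python3 - <<'E'
from h import *
c=manip.capture('scene'); cv2.imwrite('pics/s3.png',c['pixels'])
P=cloud(c); I=c['pixels'].astype(int)
for C in ((.586,.062),(.61,.144)):
    m=(I.max(-1)<70)&(P[...,2]>.075)&(P[...,2]<.128)&(np.hypot(P[...,0]-C[0],P[...,1]-C[1])<.03); q=P[m]
    if len(q): t=(q.min(0)+q.max(0))/2; print(len(q),t,np.degrees(np.arctan2(t[1]-B[1],t[0]-B[0])))
E
```

```text
354 [0.5840101  0.06175128 0.10111508] -106.6559905880454
325 [0.60765041 0.14216397 0.10104378] -106.91898767993408
```

View pics/s3.png

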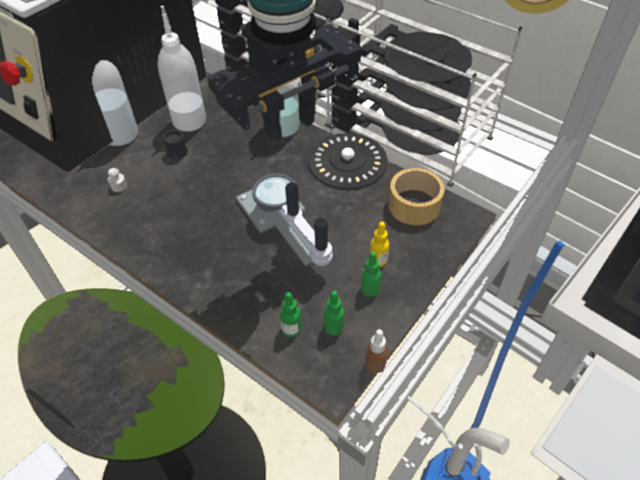

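The view shows the lens over the base at (275,190) and the knobs at (292,198) and (320,235), in line with the tongue. The brown bottle is unmoved at (377,352), and the gripper is up and clear.

```bash
python3 -c "
from plant import manip
print(manip.close_job())"
```

```text
the job is handed in; nothing more can be done
None
```

The magnifier is folded and home against its stop, let go, with the brown dropper bottle unmoved; the job is handed in at about 8.5 s, and no verdict was returned.

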